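# Open the twist-off jar of sugar lumps one-handed in the jar clamp and keep the lid in hand

## Task

The lid of the square jar of sugar lumps is on so tight that the jar only spins with it where it stands on the hob. So stand the jar, still closed, on the base of the wooden jar clamp with two of its flat sides between the jaws, then unscrew the lid (anticlockwise) while the clamp keeps the jar from turning, and once the threads let go lift it clear. Finish while holding the lid level, two or three centimetres straight above the open mouth, with the jar left standing in the clamp; do not tip the jar over, and leave the mug, the drinking glass and the salt shaker where they are.

Things in the scene. Friction and masses are not known exactly. Their poses are not given: they have to be found in the camera images.
- jar: square clear glass jar of white sugar lumps, 68 x 68 mm, 74 mm high, with a round neck (54 mm wide) up to the rim at 94 mm; about 0.35 kg. Origin: centre of its underside; z up, x and y square to its flat sides. It can be carried by the closed lid or by its sides; closed it is 97 mm high over the lid. It stands on the black hob (6 mm high). Loose it spins at under 0.15 N m.
- jar_mouth (a point): centre of the jar's rim (mouth), on the jar's axis 94 mm above its underside
- lid: round metal twist-off lid, 65 mm wide, 18 mm high, finely ribbed rim. Origin: centre of its lower edge, z up. Closed, the origin is 79 mm above the jar's underside (15 mm below the rim) and its yaw equals the jar's. Three lugs inside sit under three short sloping threads of the neck, a sprung liner presses on the rim: about 0.4 to 0.65 N m turns it.
- lid_top (a point): centre of the lid's flat top. Turned anticlockwise (seen from above) relative to the jar the lid rises about 2 mm; its lugs leave the threads after about 1.1 rad, and between 1.2 and 1.75 rad of turn it lifts straight off; beyond, the lugs meet the next threads' stops. Clockwise is blocked. Pulled up too early it lifts the whole jar.
- clamp: jar clamp fixed on the worktop: wooden base 104 x 196 mm, two upright jaws faced with black rubber, 72 mm apart (2 mm play each side of the jar), 88 mm long, tops 46 mm above the worktop with lips flaring outward to 54 mm. Origin: on the worktop, midway between the jaws; the jaws run along x and face each other along y. A spindle with a black knob reaches to y = +144 mm; it stays as set.
- clamp_seat (a point): on the upper face of the clamp's base, midway between the jaws, 14 mm above the worktop: where the centre of the jar's underside belongs (15 mm either way along the jaws is fine)
- mug: bystander: white porcelain mug, 83 mm wide, 105 mm high, loose on the hob; leave alone
- water_glass: bystander: clear drinking glass, 76 mm wide, 86 mm high, loose; leave alone
- salt: bystander: salt shaker, 44 mm wide, 90 mm high, loose; leave alone

How it is judged:
By the outcome, as a careful person would: the job done as asked, in the order asked, and still so for the second after the job is handed in, while the arm keeps its last pose, push and grip.
It also fails if it takes over 42 s, if anything falls off the work surface, if the arm or the gripper's body presses on something with over 40 N, if the wrist force passes 120 N, or if a joint passes its speed limit or range.

## Robot

A 7-joint arm with a two-finger parallel gripper is mounted at the origin on a cart in front of the work surface, level with it; the furniture and walls round the work are solid. World frame = base frame: x ahead of the robot, y to its left, z up, the work surface at z = 0. Lengths are in m, angles in rad, forces in N, time in s.
With the tool pointing down it reaches from about 0.425 to 0.925 m from the base axis. Payload 6.8 kg.
Tool frame: the origin (TCP) lies on the centre line of the jaws, within the pads' length; the fingertips stand 14 mm ahead of it and the grasp point (between the pads) lies 5 mm behind it; z points along the fingers, y is the line along which they close (so a half turn about z gives the same grasp; the last joint's range is limited). The gripper opens to 85 mm and grips with 20 to 120 N. Pads are 22 mm wide; open, the fingers measure 114 mm over their backs; the gripper's body (76 mm by 85 mm) begins 54 mm behind the grasp point. The pads swing forward as they close: fully open they stand 13 mm farther back than shut.
Start: joints at [-1.407, 0.477, 0.022, 1.555, -0.011, 1.109, -0.083], TCP at [0.181, 0.65, 0.21] pointing down, gripper open.
Joint ranges: [-2.96, 2.96], [-0.34, 2.1], [-1.41, 1.46], [0.24, 2.44], [-1.37, 4.51], [0.17, 1.92], [-2.96, 2.96]. Speed limits (rad/s): [2.39, 2.39, 3.14, 3.14, 3.14, 3.14, 3.14].

## Interface

Orientations are given as a unit quaternion [w, x, y, z].
In Python, from station import bot gives the robot as it stands. The module is installed in compiled form; this text tells all that it offers.
- The arm moves only by the tool drive_tool, never from a script. Its argument "commands" is a list of rows, each an object with "hand": the opening, from 0 (shut) to 1 (fully open); "translation": the shift along the world's x, y, z in mm, a list of three; "angular": the turn, a rotation vector about the world's x, y, z in rad, a list of three. In form: [{"hand": hand, "translation": [tx, ty, tz], "angular": [ax, ay, az]}, ...]. A call has 1 to 12 rows; each row is the pose to reach, as a shift and turn from the pose commanded when the call began; what a row does not reach only later rows make up. A row lasts 1/8 s, in which the tool goes at most 62.5 mm and 10.7 degrees, less where a joint would pass 70% of its speed; a pose out of reach is approached as far as the arm can. A call with a gripper value outside its range is refused whole. The fingers move at their own pace and stop on an object; "force" is the grip in N (left out, the last holds). Time passes only in rows, so rows that repeat a pose let the fingers close. It gives the time, the measured TCP pose, the force, the opening and the grip force at its end, in the units of the state.
- bot.get_obs(): the state, without advancing time (a new reading comes with each control period).
- bot.read_camera(name): name is "side" or "top" or "wrist"; returns the picture (480x640x3 uint8, red, green, blue); there is no depth.
- bot.camera_model(name): a dict with "fx", "fy", "cx", "cy" (pixels), "view" (4x4, takes a point from world to camera coordinates). Camera axes: x right, y up, looking along -z (the intrinsics and any distortion apply to the point x, -y, -z); pixel columns grow to the right and rows downward; lengths in m; the calibration is good to about 2 mm. The wrist camera is an equidistant fisheye: a pixel r from the principal point sees the ray r / f radians off the axis. A picture is of the moment at which its call begins: read the wrist's pose just before it. camera_model takes no time and is no camera call; for the wrist camera it gives the pose at the moment of the call.
- bot.hand_in(): hands the job in; it is judged then, once.
Trained networks look in the newest picture that a camera, given by its name, has taken for a name from the list of things; names that differ only in an ending like _2 or _b are one class to them, and where a whole thing is asked for, a point or a joint stands for the part that bears it (a point fixed in the world has none). Each returns a list of dicts, best first, with "score" (0 to 1); they miss things now and then, are a little off and sometimes report something else, mostly with a low value. They report only what shows in the picture. A call takes as long as a camera call.
- bot.find_in(camera, query): "position" ([column, row] in pixels, amid what is visible of it).
- bot.outline_of(camera, query): "pixels" (480x640 bool, what is visible of it) and "position" ([column, row] in pixels, amid what is visible of it).
The state is a dict: "t": time; "q": joint angles; "joint_vel": joint speeds; "joint_torque": joint torques, N m; "eef_pos": TCP position; "tool_rot": TCP orientation; "contact_force": force on the tool from outside, world axes, zero at the start; "torque": the same for the moment, N m; "gripper_width": opening from 0.0 (shut) to 1.0 (fully open); "grasp_force": force on a finger pad.
Only numpy, scipy, OpenCV 4.12 (cv2) and the standard library are available. Lean on these libraries where they do the work, as an engineer would, in place of code of your own. Each camera call takes 0.05 s, during which the arm holds its last target. There are 200 camera calls.

## Working session

There is one attempt and no reset: what is moved stays moved. The work goes in short steps, Python scripts to look and compute and a tool call to move; the robot and the scene stay as the last step left them, time stands still between calls to the robot, and variables do not carry over. Pictures are saved under pics/ and viewed, at most 10 in all, crops included, and the job is handed in when it is done.

Besides the shell and the picture viewer there is one more tool, called after ">>>" by a JSON object that holds its "method" and its "body". drive_tool: Moves the arm, as the interface text tells. Its arguments: {"type":"object","properties":{"commands":{"type":"array","items":{"type":"object","properties":{"hand":{"type":"number"},"translation":{"type":"array","items":{"type":"number"}},"angular":{"type":"array","items":{"type":"number"}}}}},"force":{"type":"number"}},"required":["commands"]}

```bash
mkdir -p pics; cat > h.py <<'E'
import numpy as np, cv2
from station import bot
def ray(cam,px,m=None):
    m=m or bot.camera_model(cam); V=np.array(m["view"]); R=V[:3,:3]; o=-R.T@V[:3,3]
    x=(px[0]-m["cx"])/m["fx"]; y=(px[1]-m["cy"])/m["fy"]
    if cam=="wrist":
        r=np.hypot(x,y); s=np.sin(r)/r if r>1e-9 else 1; d=np.array([x*s,-y*s,-np.cos(r)])
    else: d=np.array([x,-y,-1])
    return o,R.T@d
def onz(cam,px,z,m=None):
    o,d=ray(cam,px,m); return o+d*(z-o[2])/d[2]
def proj(cam,p,m=None):
    m=m or bot.camera_model(cam); V=np.array(m["view"]); c=V[:3,:3]@np.array(p)+V[:3,3]; x,y,z=c[0],-c[1],-c[2]
    if cam=="wrist":
        h=np.hypot(x,y); t=np.arctan2(h,z); k=t/h if h>1e-9 else 1/z
    else: k=1/z
    return np.array([m["fx"]*x*k+m["cx"],m["fy"]*y*k+m["cy"]])
def shot(cam,name):
    im=bot.read_camera(cam); cv2.imwrite(f"pics/{name}.png",cv2.cvtColor(im,cv2.COLOR_RGB2BGR)); return im
E
python3 - <<'E'
from h import *
np.set_printoptions(precision=4,suppress=True)
o=bot.get_obs(); print(o)
for c in ("top","side","wrist"):
    m=bot.camera_model(c); V=np.array(m["view"]); print(c,m["fx"],m["cx"],m["cy"],-V[:3,:3].T@V[:3,3],V[:3,:3].tolist())
    shot(c,c+"0")
    for n in ("jar","lid","clamp","mug","water_glass","salt"):
        for d in bot.outline_of(c,n)[:2]:
            P=d["pixels"]; ys,xs=np.nonzero(P); print(c,n,round(d["score"],2),np.round(d["position"]),xs.min(),xs.max(),ys.min(),ys.max())
E
```

```text
{'t': 0.0, 'q': array([-1.4071,  0.4778,  0.0224,  1.5564, -0.0115,  1.1093, -0.0831]), 'joint_vel': array([-0.0004,  0.0011,  0.0001, -0.0005, -0.0007, -0.0015,  0.0016]), 'joint_torque': array([ -0.    , -59.6422,   1.6076, -28.1202,   0.0124,   0.0092,
         0.    ]), 'eef_pos': array([0.1811, 0.6496, 0.2086]), 'tool_rot': array([-0.0001,  0.1355,  0.9908, -0.0009]), 'contact_force': array([-0.7411, -0.5482,  0.0642]), 'torque': array([-0.0237, -0.008 ,  0.0045]), 'grasp_force': 0.0, 'gripper_width': 0.9983564666512547}
top 548.2424703784349 324.00086581377514 243.75059049657233 [0.3312 0.0484 1.3279] [[-0.3787241338558502, -0.9254835796238785, 0.006940769532815294], [0.9061347633966897, -0.3692589439211002, 0.20631922571175548], [-0.18838211432925536, 0.08442734261390282, 0.9784601181550496]]
top jar 0.68 [370. 251.] 360 395 236 263
top jar 0.61 [380. 242.] 365 394 226 254
top lid 0.76 [379. 241.] 365 394 226 254
top clamp 0.77 [288. 299.] 241 332 260 339
top mug 0.69 [433. 175.] 414 462 158 199
top water_glass 0.85 [325. 235.] 309 339 215 250
top salt 0.82 [185. 288.] 173 195
[... 431 characters left out ...]
[272. 220.] 228 316 181 258
side clamp 0.32 [260. 130.] 252 270 116 145
side mug 0.74 [444. 326.] 417 462 299 359
side water_glass 0.87 [344. 226.] 328 362 208 253
side water_glass 0.55 [261. 129.] 254 267 117 144
side salt 0.58 [260. 128.] 253 270 116 145
wrist 371.64829954431775 313.7261516472463 231.59187016171808 [0.1059 0.6715 0.3743] [[0.26837715271562024, 0.9633138949441217, 0.00020906421629779585], [-0.9168240252582153, 0.2554917709984085, -0.30685120443209], [-0.29564744309664537, 0.08216017745651927, 0.9517574767926613]]
wrist jar 0.85 [  4. 455.] 0 18 437 475
wrist jar 0.18 [ 28. 430.] 24 32 427 435
wrist clamp 0.43 [ 28. 432.] 23 32 427 444
wrist mug 0.48 [  7. 454.] 0 17 437 476
```

```bash
python3 -c "
import cv2,numpy as np
a=[cv2.imread(f'pics/{c}0.png') for c in ('top','side','wrist')]
cv2.imwrite('pics/all0.png',cv2.resize(np.hstack(a[:2]),(800,300)))"
```

```text
(no output)
```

View pics/top0.png

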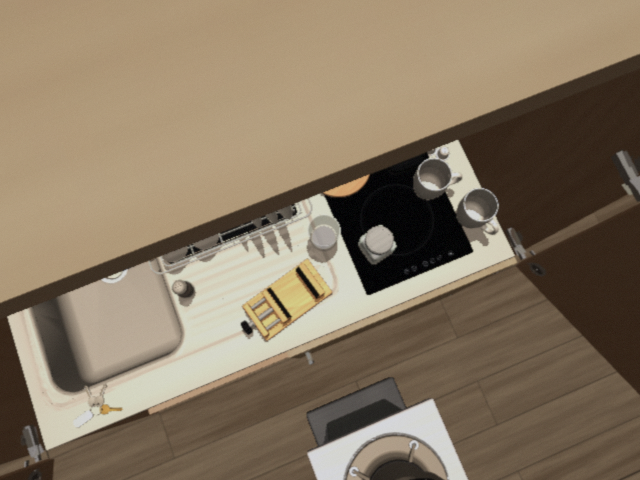

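View pics/side0.png

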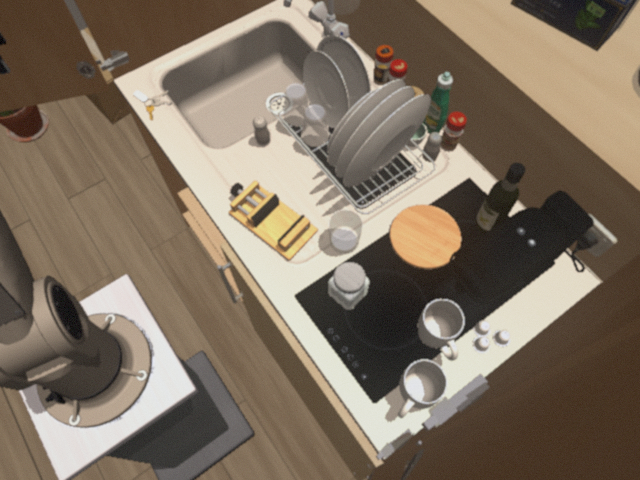

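Top view: jar at about (378,241) on the hob, clamp at (288,299) with its knob at (247,327), glass at (324,234), mug at (433,175), salt at (182,288). The side view shows the same layout. Next I'll rectify patches around the jar and clamp to get positions and yaws.

```bash
cat >> h.py <<'E'
def tri(px1,px2,c1="top",c2="side"):
    (o1,d1),(o2,d2)=ray(c1,px1),ray(c2,px2); d1=d1/np.linalg.norm(d1); d2=d2/np.linalg.norm(d2)
    s=np.linalg.lstsq(np.c_[d1,-d2],o2-o1,rcond=None)[0]; a,b=o1+s[0]*d1,o2+s[1]*d2
    return (a+b)/2,np.linalg.norm(a-b)
def rect(im,cam,c,z,half=.12,n=400):
    g=np.linspace(-half,half,n); m=bot.camera_model(cam)
    M=np.array([[proj(cam,[c[0]+half-i*2*half/n,c[1]+half-j*2*half/n,z],m) for j in range(0,n)] for i in range(0,n)],np.float32) # rows: x down, cols: y left
    return cv2.remap(im,M[...,0],M[...,1],cv2.INTER_CUBIC)
E
python3 - <<'E'
from h import *
np.set_printoptions(precision=4,suppress=True)
cs={}
for n,z in (("lid",.103),("jar",.05),("clamp",.02),("mug",.06),("water_glass",.043),("salt",.045)):
    px=[]
    for c in ("top","side"):
        if not px and n=="lid": bot.read_camera("top"); bot.read_camera("side")
        d=bot.outline_of(c,n)
        if d: 
            ys,xs=np.nonzero(d[0]["pixels"]); p=d[0]["position"]; px.append(p); print(n,c,onz(c,p,z), onz(c,[(xs.min()+xs.max())/2,(ys.min()+ys.max())/2],z))
    if len(px)==2: print("  tri",tri(*px))
im=cv2.imread("pics/top0.png"); s=cv2.imread("pics/side0.png")
lid=[0.48,-.09]
c1=onz("top",[378,245],.08)[:2]; c2=onz("top",[288,299],.03)[:2]; print(c1,c2)
cv2.imwrite("pics/r1.png",np.vstack([np.hstack([rect(im,"top",c1,.006,.1,300),rect(s,"side",c1,.006,.1,300)]),np.hstack([rect(im,"top",c2,.046,.15,300),rect(s,"side",c2,.046,.15,300)])]))
E
```

```text
lid top [ 0.5179 -0.1779  0.103 ] [ 0.5265 -0.1767  0.103 ]
lid side [ 0.524  -0.1767  0.103 ] [ 0.527  -0.1797  0.103 ]
  tri (array([ 0.5198, -0.1777,  0.1083]), np.float64(0.005491950658017578))
jar top [ 0.5155 -0.1652  0.05  ] [ 0.5162 -0.1744  0.05  ]
clamp top [0.4953 0.0756 0.02  ] [0.4914 0.071  0.02  ]
clamp side [0.4868 0.0629 0.02  ] [0.4933 0.0668 0.02  ]
  tri (array([ 0.4961,  0.0768, -0.0088]), np.float64(0.005691987592698176))
mug top [ 0.632  -0.3758  0.06  ] [ 0.6207 -0.3786  0.06  ]
mug side [ 0.5064 -0.1893  0.06  ] [ 0.5168 -0.193   0.06  ]
  tri (array([ 0.4955, -0.2683,  0.3621]), np.float64(0.12619864467111153))
water_glass top [ 0.5962 -0.0774  0.043 ] [ 0.6057 -0.0723  0.043 ]
water_glass side [ 0.6116 -0.0635  0.043 ] [ 0.6053 -0.0646  0.043 ]
  tri (array([ 0.5943, -0.0757,  0.0772]), np.float64(0.010654410873614883))
salt top [0.6081 0.285  0.045 ] [0.6033 0.2838 0.045 ]
salt side [0.6062 0.2854 0.045 ] [0.6056 0.2854 0.045 ]
  tri (array([0.6071, 0.2852, 0.0451]), np.float64(0.0019134633963088367))
[ 0.5212 -0.1745] [0.4895 0.066 ]
```

View pics/r1.png

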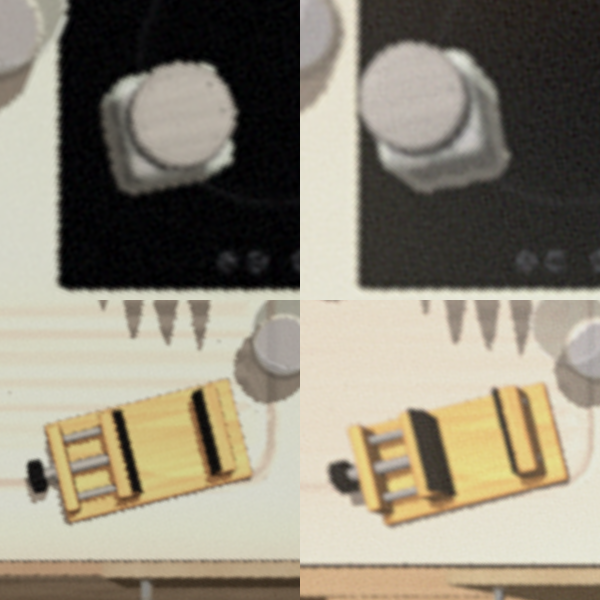

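>>> {"method": "drive_tool", "body": {"commands": [{"hand": 1,"translation": [280,-405,40],"angular": [0,0,-0.8]},{"hand": 1,"translation": [280,-405,40],"angular": [0,0,-0.8]},{"hand": 1,"translation": [280,-405,40],"angular": [0,0,-0.8]},{"hand": 1,"translation": [280,-405,40],"angular": [0,0,-0.8]},{"hand": 1,"translation": [280,-405,40],"angular": [0,0,-0.8]},{"hand": 1,"translation": [280,-405,40],"angular": [0,0,-0.8]},{"hand": 1,"translation": [280,-405,40],"angular": [0,0,-0.8]},{"hand": 1,"translation": [280,-405,40],"angular": [0,0,-0.8]}]}}

```text
t: 2.75
eef_pos: [0.4623, 0.2432, 0.2502]
tool_rot: [0.0, 0.511, 0.86, 0.001]
contact_force: [0.1, 0.8, 0.3]
gripper_width: 0.999
grasp_force: 0.0
```

```bash
python3 - <<'E'
from h import *
np.set_printoptions(precision=4,suppress=True)
o=bot.get_obs(); print(o["t"],o["eef_pos"],o["tool_rot"],o["q"])
m=bot.camera_model("wrist"); im=shot("wrist","w1"); np.save("w1.npy",np.array([m["fx"],m["fy"],m["cx"],m["cy"]]+list(np.array(m["view"]).ravel())))
im=cv2.imread("pics/w1.png")
cv2.imwrite("pics/r2.png",np.hstack([im,cv2.resize(rect(im,"wrist",[.49,.066],.046,.15,480),(480,480))])[:, :])
for n in ("clamp","jar","lid"):
  for d in bot.outline_of("wrist",n)[:1]: print(n,d["score"],d["position"])
E
python3 -c "
import cv2;a=cv2.imread('pics/r2.png');cv2.imwrite('pics/r2.png',cv2.resize(a,(800,343)))"
```

```text
2.75 [0.4623 0.2432 0.2502] [0.0001 0.5109 0.8596 0.0005] [-0.941   0.1859  0.3898  1.8909 -0.08    1.0787 -0.0211]
clamp 0.93 [274.2, 307.4]
jar 0.27 [449.3, 219.2]
```

View pics/r2.png

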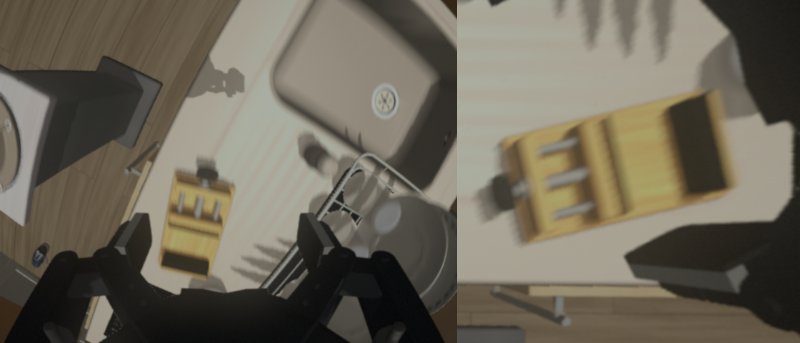

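Wrist view from (0.46,0.24): the clamp is visible at (200,222), partly behind the fingers. Moving on to the jar.

>>> {"method": "drive_tool", "body": {"commands": [{"hand": 1,"translation": [60,-420,0],"angular": [0,0,-0.8]},{"hand": 1,"translation": [60,-420,0],"angular": [0,0,-0.8]},{"hand": 1,"translation": [60,-420,0],"angular": [0,0,-0.8]},{"hand": 1,"translation": [60,-420,0],"angular": [0,0,-0.8]},{"hand": 1,"translation": [60,-420,0],"angular": [0,0,-0.8]},{"hand": 1,"translation": [60,-420,0],"angular": [0,0,-0.8]},{"hand": 1,"translation": [60,-420,0],"angular": [0,0,-0.8]},{"hand": 1,"translation": [60,-420,0],"angular": [0,0,-0.8]}]}}

```text
t: 3.95
eef_pos: [0.5212, -0.1775, 0.2496]
tool_rot: [0.001, 0.806, 0.591, -0.001]
contact_force: [0.4, 0.6, 1.2]
gripper_width: 1.002
grasp_force: 0.0
```

```bash
python3 - <<'E'
from h import *
np.set_printoptions(precision=4,suppress=True)
o=bot.get_obs(); print(o["t"],o["eef_pos"],o["tool_rot"],o["q"])
m=bot.camera_model("wrist"); im=shot("wrist","w2"); np.save("w2.npy",m,allow_pickle=True)
im=cv2.imread("pics/w2.png")
for n,z in (("lid",.103),("jar",.05),("clamp",.02)):
  for d in bot.outline_of("wrist",n)[:1]:
    ys,xs=np.nonzero(d["pixels"]); np.save(f"w2_{n}.npy",d["pixels"])
    print(n,d["score"],d["position"],onz("wrist",d["position"],z,m),xs.min(),xs.max(),ys.min(),ys.max())
    c=max(cv2.findContours(d["pixels"].astype(np.uint8),0,1)[0],key=len)[:,0]
    if n=="lid":
        P=np.array([onz("wrist",p,z,m)[:2] for p in c],np.float32); print(cv2.minEnclosingCircle(P),cv2.fitEllipse(P))
A=rect(im,"wrist",[.522,-.177],.006,.1,400); B=rect(im,"wrist",[.522,-.177],.08,.06,400)
cv2.imwrite("pics/r3.png",np.hstack([A,B]))
E
```

```text
3.95 [ 0.5212 -0.1775  0.2496] [ 0.0007  0.8064  0.5913 -0.0005] [-0.3937  0.2797  0.7488  1.8461 -0.2109  1.0967  0.1273]
lid 0.75 [323.0, 197.8] [ 0.5319 -0.1716  0.103 ] 284 358 163 238
((0.5288015007972717, -0.17447581887245178), 0.034045565873384476) ((0.5291328430175781, -0.17476075887680054), (0.06438186019659042, 0.06630880385637283), 163.74314880371094)
jar 0.7 [318.1, 161.2] [ 0.536  -0.1467  0.05  ] 277 364 148 213
clamp 0.93 [240.0, 30.4] [0.5001 0.011  0.02  ] 173 307 0 81
```

View pics/r3.png

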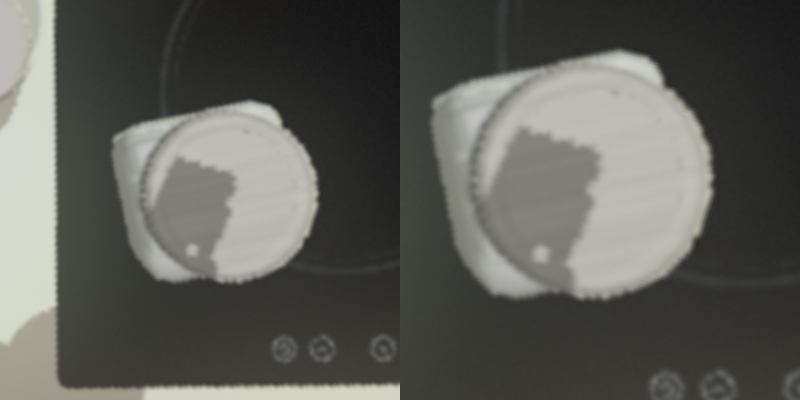

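View pics/w2.png

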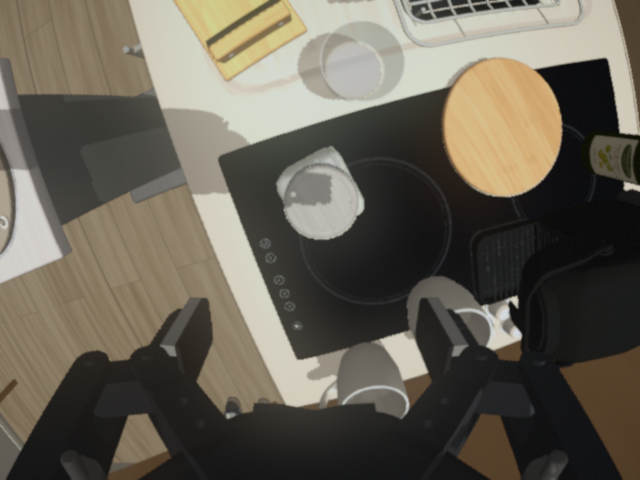

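The wrist view shows the lid centred at about (321,201) and the clamp at the top left; the lid fit gives (0.529,-0.175) with a 65 mm diameter, which matches. Now fitting the jar yaw from silhouettes in all three cameras.

```bash
cat >> h.py <<'E'
def sil(cam,m,x,y,yaw,z0,r=.008,S=4):
    a=np.linspace(0,2*np.pi,48,endpoint=False); k=.034-r
    q=np.c_[np.sign(np.cos(a))*k+r*np.cos(a),np.sign(np.sin(a))*k+r*np.sin(a)]
    c,s=np.cos(yaw),np.sin(yaw); q=q@np.array([[c,s],[-s,c]]); l=.0325*np.c_[np.cos(a),np.sin(a)]
    hs=[[(*(p+[x,y]),z0+z) for z in zz for p in b] for b,zz in ((q,(.003,.070)),(l,(.079,.097)))]
    out=[]
    for h in hs:
        P=np.array([proj(cam,p,m) for p in h]); out.append(cv2.convexHull((P*S+S/2-.5).round().astype(np.int32)))
    return out
def iou(mask,hs):
    M=np.zeros_like(mask)
    for h in hs: cv2.fillConvexPoly(M,h,1)
    return (M&mask).sum()/(M|mask).sum()
E
cat > fit.py <<'E'
from h import *
from scipy.optimize import minimize
S=4
for cam,f in (("top","top0"),("side","side0"),("wrist","w2")):
    im=cv2.imread(f"pics/{f}.png"); m=bot.camera_model(cam) if cam!="wrist" else np.load("w2.npy",allow_pickle=True).item()
    g=cv2.resize(cv2.cvtColor(im,6),None,fx=S,fy=S,interpolation=cv2.INTER_CUBIC)
    c=(proj(cam,[.527,-.176,.103],m)*S).astype(int)
    n,L=cv2.connectedComponents((g>85).astype(np.uint8)); mask=(L==L[c[1],c[0]]).astype(np.uint8)
    mask=cv2.morphologyEx(mask,cv2.MORPH_CLOSE,np.ones((25,25))); 
    best=None
    for y0 in (0.,.25,.5,.75):
        r=minimize(lambda p:-iou(mask,sil(cam,m,.527+p[0],-.176+p[1],p[2]*10,.006)),[0,0,y0/10],method="Nelder-Mead",options=dict(initial_simplex=[[0,0,y0/10],[.005,0,y0/10],[0,.005,y0/10],[0,0,y0/10+.02]],maxfev=90))
        if best is None or r.fun<best.fun: best=r
    print(cam,mask.sum()/S/S,np.round([.527+best.x[0],-.176+best.x[1],best.x[2]*10,best.fun],4))
E
python3 fit.py
```

```text
top 877.625 [ 0.5308 -0.1799  0.2633 -0.837 ]
side 163557.125 [ 0.5319 -0.1729  0.0408 -0.0089]
wrist 5821.0 [ 0.5294 -0.1763  0.1916 -0.9667]
```

>>> {"method": "drive_tool", "body": {"commands": [{"hand": 1,"translation": [8,1.5,-50]},{"hand": 1,"translation": [8,1.5,-100]},{"hand": 1,"translation": [8,1.5,-135]},{"hand": 1,"translation": [8,1.5,-152.5]},{"hand": 1,"translation": [8,1.5,-152.5]},{"hand": 0.5,"translation": [8,1.5,-152.5]},{"hand": 0.5,"translation": [8,1.5,-152.5]},{"hand": 0.5,"translation": [8,1.5,-152.5]},{"hand": 0.5,"translation": [8,1.5,-152.5]}], "force": 70}}

```text
$.commands[0]: bad value
```

>>> {"method": "drive_tool", "body": {"commands": [{"hand": 1,"translation": [8,1.5,-50],"angular": [0,0,0]},{"hand": 1,"translation": [8,1.5,-100],"angular": [0,0,0]},{"hand": 1,"translation": [8,1.5,-135],"angular": [0,0,0]},{"hand": 1,"translation": [8,1.5,-152.5],"angular": [0,0,0]},{"hand": 1,"translation": [8,1.5,-152.5],"angular": [0,0,0]},{"hand": 0.5,"translation": [8,1.5,-152.5],"angular": [0,0,0]},{"hand": 0.5,"translation": [8,1.5,-152.5],"angular": [0,0,0]},{"hand": 0.5,"translation": [8,1.5,-152.5],"angular": [0,0,0]},{"hand": 0.5,"translation": [8,1.5,-152.5],"angular": [0,0,0]}], "force": 70}}

```text
t: 5.28
eef_pos: [0.5294, -0.1733, 0.0975]
tool_rot: [0.0, 0.805, 0.593, 0.0]
contact_force: [-0.3, 0.3, 0.2]
gripper_width: 0.501
grasp_force: 0.0
```

```bash
python3 - <<'E'
from h import *
print(bot.get_obs()["gripper_width"],bot.get_obs()["grasp_force"])
a=shot("wrist","w3"); b=shot("side","s3"); c=shot("top","t3")
A=cv2.cvtColor(a,4)[140:440,100:500]; f=lambda i,p:cv2.resize(cv2.cvtColor(i,4)[p[1]-50:p[1]+50,p[0]-66:p[0]+66],(400,300),interpolation=2)
cv2.imwrite("pics/c3.png",np.vstack([np.hstack([A,f(b,(345,280))]),np.hstack([f(c,(375,245)),f(c,(290,300))])]))
E
```

```text
0.5011162912290326 0.0
```

View pics/c3.png

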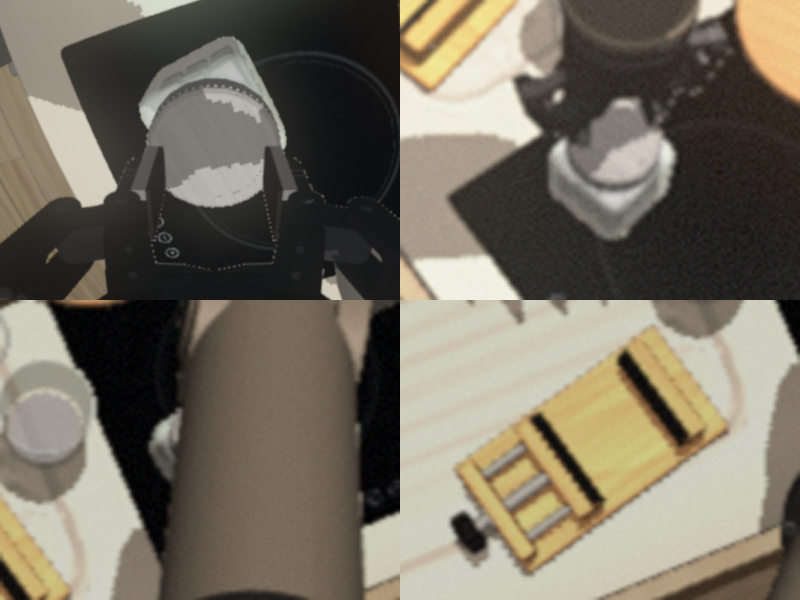

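```bash
python3 - <<'E'
from h import *
o=bot.get_obs();t=o["eef_pos"];w,x,y,z=o["tool_rot"];a=2*np.arctan2(y,x)-np.pi/2;d=np.array([np.cos(a),np.sin(a),0]);print(a,t)
for h in (.021,.027,.0325):
  for zz in (.083,.09,.097,.105,.115):
    print(h,zz,[np.round(proj("wrist",[t[0]+s*h*d[0],t[1]+s*h*d[1],zz])-[100,140]).tolist() for s in (1,-1)])
for yy in (-.1765,): print(np.round([proj("wrist",[.5294+.0325*np.cos(b),yy+.0325*np.sin(b),.103])-[100,140] for b in np.arange(0,6.28,.785)]).tolist())
E
```

```text
-0.30107819221101484 [ 0.52925028 -0.17328092  0.0972034 ]
0.021 0.083 [[253.0, 130.0], [173.0, 130.0]]
0.021 0.09 [[254.0, 136.0], [172.0, 136.0]]
0.021 0.097 [[256.0, 141.0], [170.0, 141.0]]
0.021 0.105 [[257.0, 149.0], [169.0, 149.0]]
0.021 0.115 [[260.0, 159.0], [166.0, 159.0]]
0.027 0.083 [[264.0, 130.0], [162.0, 130.0]]
0.027 0.09 [[266.0, 135.0], [160.0, 135.0]]
0.027 0.097 [[268.0, 141.0], [158.0, 141.0]]
0.027 0.105 [[270.0, 149.0], [156.0, 149.0]]
0.027 0.115 [[273.0, 158.0], [153.0, 158.0]]
0.0325 0.083 [[274.0, 130.0], [152.0, 130.0]]
0.0325 0.09 [[276.0, 135.0], [150.0, 135.0]]
0.0325 0.097 [[279.0, 141.0], [147.0, 141.0]]
0.0325 0.105 [[281.0, 148.0], [145.0, 148.0]]
0.0325 0.115 [[285.0, 158.0], [141.0, 158.0]]
[[281.0, 134.0], [249.0, 96.0], [194.0, 91.0], [154.0, 123.0], [152.0, 169.0], [186.0, 202.0], [234.0, 205.0], [273.0, 179.0]]
```

View pics/w3.png

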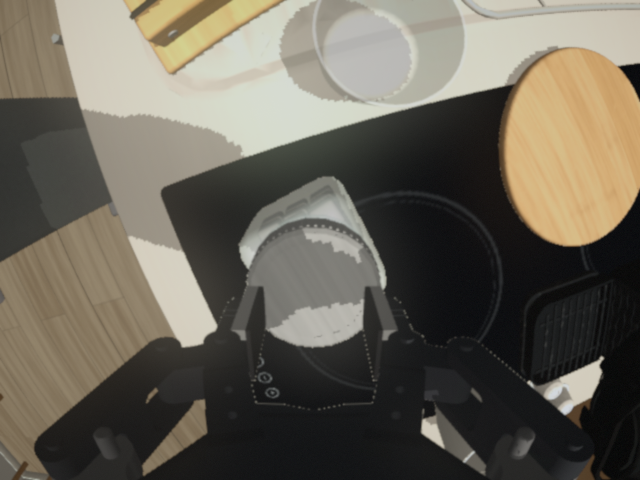

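```bash
python3 - <<'E'
from h import *
from scipy.optimize import least_squares
def f(m,t,a,obs,tx):
    d=np.array([np.cos(a),np.sin(a),0]); e=np.array([-d[1],d[0],0])
    r=least_squares(lambda p:np.concatenate([proj("wrist",np.array(t)+tx*e+s*p[0]*d+[0,0,p[1]],m)-q for s,q in zip((1,-1),obs)]),[.03,0],x_scale=.01)
    return np.round(r.x*1e3,1),np.round(r.fun,1)
o=bot.get_obs()
for tx in (0,.011):
    print(tx,f(np.load("w2.npy",allow_pickle=True).item(),[.5212,-.1775,.2496],-.307,[(418,298),(212,298)],tx),f(bot.camera_model("wrist"),o["eef_pos"],-.301,[(366,287),(265,287)],tx))
E
```

```text
0 (array([47. , 18.5]), array([-2.1,  0.1, -2.1, -0.1])) (array([24.1,  6. ]), array([-2.5, -0. , -2.5, -0. ]))
0.011 (array([40.5, 38.8]), array([-2.1,  0.1, -2.1, -0.2])) (array([20.8, 28.1]), array([-2.6, -0. , -2.6, -0. ]))
```

The pads closed on nothing: the wrist picture puts the fingertips (row 287) about 28 mm above the reported TCP, so they are over the lid and not around it. I'll open, go lower in stages and watch the force and the picture.

>>> {"method": "drive_tool", "body": {"commands": [{"hand": 1,"translation": [0,0,0],"angular": [0,0,0]},{"hand": 1,"translation": [0,-3,0],"angular": [0,0,0]},{"hand": 1,"translation": [0,-3,-5],"angular": [0,0,0]},{"hand": 1,"translation": [0,-3,-15],"angular": [0,0,0]},{"hand": 1,"translation": [0,-3,-25],"angular": [0,0,0]},{"hand": 1,"translation": [0,-3,-25],"angular": [0,0,0]}]}}

```text
t: 6.18
eef_pos: [0.5283, -0.176, 0.0709]
tool_rot: [-0.001, 0.805, 0.593, -0.001]
contact_force: [0.4, -0.2, 0.4]
gripper_width: 1.004
grasp_force: 0.0
```

```bash
python3 - <<'E'
from h import *
m=bot.camera_model("wrist"); o=bot.get_obs(); print(o["t"],o["eef_pos"],o["contact_force"],o["gripper_width"]); shot("wrist","w4")
V=np.array(m["view"]); print(-V[:3,:3].T@V[:3,3]-o["eef_pos"])
for n in ("lid","jar"):
  for d in bot.outline_of("wrist",n)[:1]:
    c=max(cv2.findContours(d["pixels"].astype(np.uint8),0,1)[0],key=len)[:,0]
    for z in (.103,): P=np.array([onz("wrist",p,z,m)[:2] for p in c],np.float32); print(n,cv2.minEnclosingCircle(P),cv2.fitEllipse(P))
E
```

```text
6.175 [ 0.52832496 -0.1759986   0.07090345] [ 0.377382   -0.24534433  0.39539683] 1.0035478569544662
[0.02410019 0.07521831 0.16464498]
lid ((0.5296178460121155, -0.17335852980613708), 0.03478466719388962) ((0.5295568704605103, -0.17354081571102142), (0.06399234384298325, 0.06897295266389847), 160.54476928710938)
jar ((0.5372151732444763, -0.15568116307258606), 0.03466825932264328) ((0.4010283350944519, -0.5697585940361023), (0.1771600991487503, 0.923227071762085), 162.26922607421875)
```

View pics/w4.png

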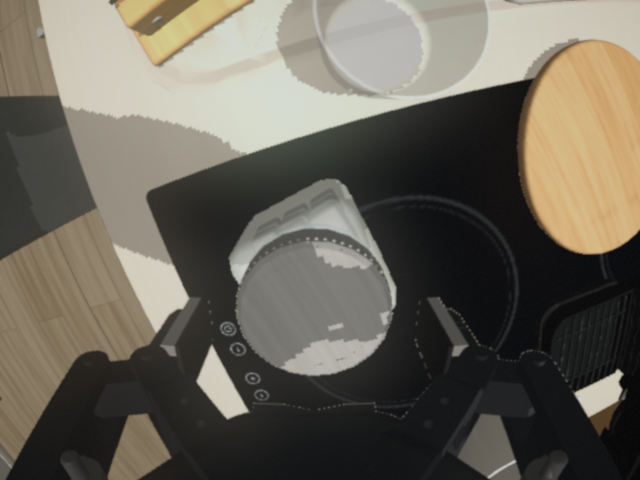

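The picture shows the lid centred at (315,303) and the open tips at row 297, still above lid height with no contact. I'll lower another 17 mm and close.

>>> {"method": "drive_tool", "body": {"commands": [{"hand": 1,"translation": [0,1.5,-6],"angular": [0,0,0]},{"hand": 1,"translation": [0,1.5,-12],"angular": [0,0,0]},{"hand": 1,"translation": [0,1.5,-17],"angular": [0,0,0]},{"hand": 0.6,"translation": [0,1.5,-17],"angular": [0,0,0]},{"hand": 0.6,"translation": [0,1.5,-17],"angular": [0,0,0]},{"hand": 0.6,"translation": [0,1.5,-17],"angular": [0,0,0]}], "force": 70}}

```text
t: 7.08
eef_pos: [0.5291, -0.1748, 0.0555]
tool_rot: [-0.0, 0.805, 0.593, 0.0]
contact_force: [-2.1, 0.9, 3.6]
gripper_width: 0.743
grasp_force: 76.3
```

```bash
python3 - <<'E'
from h import *
o=bot.get_obs(); print(o["t"],o["eef_pos"],o["contact_force"],o["gripper_width"],o["grasp_force"]); shot("wrist","w5")
E
```

```text
7.075 [ 0.52910859 -0.17480864  0.05545099] [-2.11022256  0.92994585  3.63492146] 0.7431753164329583 76.30955351947705
```

View pics/w5.png

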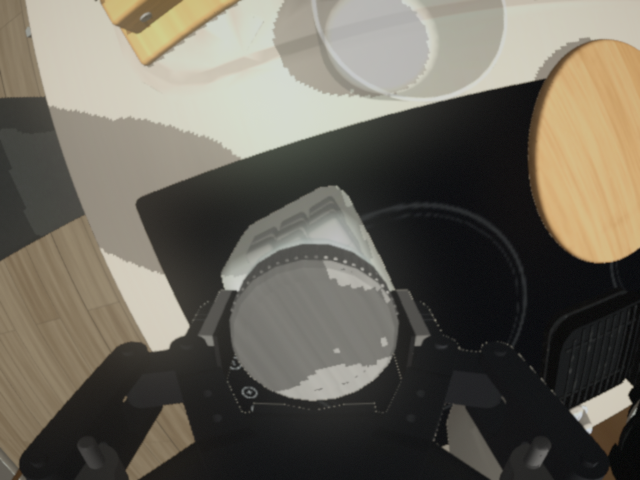

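The lid is gripped (width 0.743, about 63 mm, 76 N); pads sit at (215,310) and (410,310) on either side of it. Lifting and moving to a place where the clamp shows beside the held jar.

>>> {"method": "drive_tool", "body": {"commands": [{"hand": 0.5,"translation": [0,0,15],"angular": [0,0,0]},{"hand": 0.5,"translation": [0,0,50],"angular": [0,0,0]},{"hand": 0.5,"translation": [0,0,100],"angular": [0,0,0]},{"hand": 0.5,"translation": [0,5,130],"angular": [0,0,0]},{"hand": 0.5,"translation": [-10,50,130],"angular": [0,0,0]},{"hand": 0.5,"translation": [-20,100,130],"angular": [0,0,0]},{"hand": 0.5,"translation": [-20,125,130],"angular": [0,0,0]},{"hand": 0.5,"translation": [-20,125,130],"angular": [0,0,0]},{"hand": 0.5,"translation": [-20,125,130],"angular": [0,0,0]}]}}

```text
t: 8.25
eef_pos: [0.5091, -0.0506, 0.1854]
tool_rot: [0.0, 0.805, 0.593, -0.0]
contact_force: [-0.1, -0.5, -2.7]
gripper_width: 0.739
grasp_force: 78.4
```

```bash
python3 - <<'E'
from h import *
m=bot.camera_model("wrist"); o=bot.get_obs(); print(o["t"],o["eef_pos"],o["contact_force"],o["gripper_width"],o["grasp_force"],o["q"]); shot("wrist","w6"); np.save("w6.npy",m,allow_pickle=True); np.save("o6.npy",o,allow_pickle=True)
for n in ("clamp","lid","jar"):
  for d in bot.outline_of("wrist",n)[:1]: print(n,d["score"],d["position"]); np.save(f"w6_{n}.npy",d["pixels"])
E
```

```text
8.25 [ 0.50910328 -0.05064685  0.18540719] [-0.0913816  -0.52810668 -2.70274979] 0.7385697422795516 78.44367988407612 [-0.61805243  0.2787664   0.71619898  2.00343535 -0.22545403  0.93742537
 -0.08821275]
clamp 0.56 [260.1, 89.4]
lid 0.84 [311.4, 320.5]
jar 0.7 [308.3, 231.6]
```

View pics/w6.png

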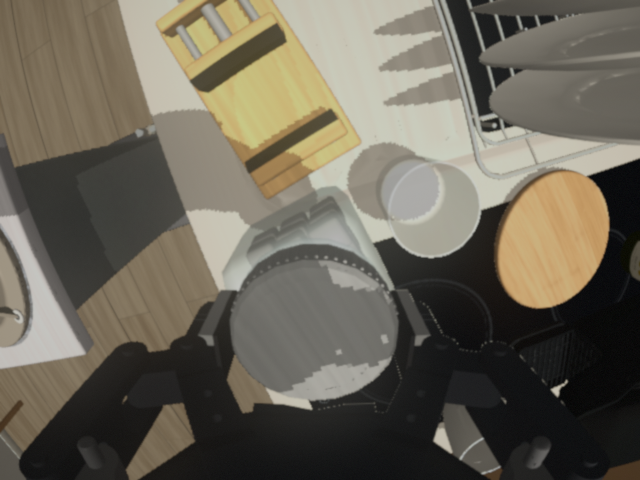

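Wrist view: the jar hangs upright from the lid at (314,322), and the clamp is fully visible with jaw strips at about (238,57) and (290,140). I'm also past my picture allowance, so from here I work only from numbers. Fitting the jar yaw and clamp pose next.

```bash
cat > fit2.py <<'E'
from h import *
from scipy.optimize import minimize
S=3
m6=np.load("w6.npy",allow_pickle=True).item(); e6=np.load("o6.npy",allow_pickle=True).item()["eef_pos"]
def mod(e):
    m=dict(m6); V=np.array(m6["view"]).copy(); V[:3,3]-=V[:3,:3]@(np.array(e)-e6); m["view"]=V; return m
for f,m,rmax in (("w2",np.load("w2.npy",allow_pickle=True).item(),300),("w4",mod([.52832,-.1760,.0709]),290),("w5",mod([.52911,-.17481,.05545]),282)):
  im=cv2.imread(f"pics/{f}.png"); g=cv2.resize(cv2.cvtColor(im,6),None,fx=S,fy=S,interpolation=cv2.INTER_CUBIC)
  for th in (70,90):
    c=(proj("wrist",[.529,-.170,.103],m)*S).astype(int)
    B=(g>th).astype(np.uint8); B[rmax*S:]=0
    n,L=cv2.connectedComponents(B); mask=(L==L[c[1],c[0]]).astype(np.uint8); mask=cv2.morphologyEx(mask,cv2.MORPH_CLOSE,np.ones((31,31)))
    def cost(p):
        M=np.zeros_like(mask)
        for h in sil("wrist",m,.529+p[0],-.175+p[1],.2+p[2]*10,.006,.006+abs(p[3]),S): cv2.fillConvexPoly(M,h,1)
        M[rmax*S:]=0; return -(M&mask).sum()/(M|mask).sum()
    s0=np.zeros(4); r=minimize(cost,s0,method="Nelder-Mead",options=dict(initial_simplex=np.vstack([s0,np.diag([.004,.004,.012,.006])]),maxfev=160))
    p=r.x; print(f,th,mask.sum()/S/S,np.round([.529+p[0],-.175+p[1],.2+p[2]*10,.006+abs(p[3]),r.fun],4))
E
cat > clampfit.py <<'E'
from h import *
m=np.load("w6.npy",allow_pickle=True).item(); im=cv2.imread("pics/w6.png")
V=np.array(m["view"]); C=-V[:3,:3].T@V[:3,3]
hsv=cv2.cvtColor(im,cv2.COLOR_BGR2HSV)
def rc(src,c,th,z,hx=.08,hy=.11,st=.0005):  # local frame rows=local x, cols=local y
    xs=np.arange(-hx,hx,st); ys=np.arange(-hy,hy,st); M=np.zeros((len(xs),len(ys),2),np.float32)
    for i,x in enumerate(xs):
        for j,y in enumerate(ys): M[i,j]=proj("wrist",[c[0]+x*np.cos(th)-y*np.sin(th),c[1]+x*np.sin(th)+y*np.cos(th),z],m)
    return xs,ys,cv2.remap(src,M[...,0],M[...,1],1)
c=np.array([.4985,.050]); th=.25
xs,ys,R=rc(im,c,th,.014); cv2.imwrite("pics/rc14.png",R)
H=cv2.cvtColor(R,cv2.COLOR_BGR2HSV); yel=((H[...,0]>12)&(H[...,0]<32)&(H[...,1]>95)&(H[...,2]>60))
print("cam local",(np.array([[np.cos(th),np.sin(th)],[-np.sin(th),np.cos(th)]])@(C[:2]-c)).round(4),C)
# long edges: between jaws and right end, columns at given y
for y in (-.05,-.025,-.015,-.005,.005,.015,.025):
    j=np.argmin(abs(ys-y)); i=np.nonzero(yel[:,j])[0]; print(y, xs[i.min()].round(4) if len(i) else None, xs[i.max()].round(4) if len(i) else None)
g=R.max(2)
for x in (-.035,-.02,0,.02,.035):
    i=np.argmin(abs(xs-x)); b=(g[i]<75)&(ys>-.075)&(ys<.075); k=np.flatnonzero(np.diff(b.astype(int))); print("x",x,(ys[k]*1e3).round(1))
    yy=np.flatnonzero(yel[i]); print("   yel",ys[yy.min()].round(4))
E
python3 fit2.py; python3 clampfit.py
```

```text
w2 70 5927.333333333333 [ 0.5923 -0.1146 -0.2701  0.0285  0.    ]
w2 90 5792.11111111111 [ 0.5847 -0.1108 -0.3879  0.0567  0.    ]
w4 70 181228.0 [ 5.28700000e-01 -1.64600000e-01  2.55300000e-01  8.50000000e-03
  1.05530935e+13]
w4 90 186106.33333333334 [ 5.28900000e-01 -1.70200000e-01  1.97500000e-01  6.30000000e-03
  1.03769985e+13]
w5 70 184458.22222222222 [ 5.29000000e-01 -1.71000000e-01  2.00000000e-01  6.00000000e-03
  1.04869499e+13]
w5 90 189276.77777777778 [ 5.18800000e-01 -7.41000000e-02  4.56400000e-01  6.70000000e-03
  9.35227444e+12]
cam local [ 0.027 -0.033] [0.53283575 0.02466623 0.35005447]
-0.05 -0.05 0.0505
-0.025 -0.05 0.051
-0.015 -0.05 0.051
-0.005 -0.05 0.051
0.005 -0.05 0.051
0.015 -0.05 0.051
0.025 -0.05 0.051
x -0.035 [-45.  -36.5]
   yel -0.075
x -0.02 [-45.  -43.   41.5  42.5]
   yel -0.0755
x 0 []
   yel -0.075
x 0.02 []
   yel -0.075
x 0.035 []
   yel -0.075fit2.py:16: RuntimeWarning: overflow encountered in scalar negative
  M[rmax*S:]=0; return -(M&mask).sum()/(M|mask).sum()
```

```bash
python3 - <<'E'
s=open("fit2.py").read()
s=s.replace("n,L=cv2.connectedComponents(B); mask=(L==L[c[1],c[0]]).astype(np.uint8);","""roi=np.zeros_like(B); [cv2.fillConvexPoly(roi,h,1) for h in sil("wrist",m,.529,-.175,.2,.006,.006,S)]; roi=cv2.dilate(roi,np.ones((9*S,9*S))); roi[rmax*S:]=0
    n,L,st,_=cv2.connectedComponentsWithStats(B&roi); mask=(L==1+np.argmax(st[1:,4])).astype(np.uint8);""")
s=s.replace("return -(M&mask).sum()/(M|mask).sum()","return -float((M&mask).sum())/float((M|mask).sum())")
open("fit2.py","w").write(s)
s=open("clampfit.py").read(); i=s.index("for x in (-.035"); s=s[:i]+'''
for x in (-.035,-.02,0,.02,.035):
    i=np.argmin(abs(xs-x)); G=g[i-2:i+3].mean(0)
    for a,b in ((-.056,-.028),(.026,.060)): k=(ys>=a)&(ys<b); print(x,a,G[k][::3].astype(int).tolist())
'''
open("clampfit.py","w").write(s)
E
python3 fit2.py; python3 clampfit.py | tail -10
```

```text
w2 70 5927.333333333333 [ 0.5291 -0.1757  0.1864  0.0119 -0.9649]
w2 90 5792.11111111111 [ 0.5291 -0.1762  0.1782  0.0125 -0.9762]
w4 70 13033.111111111111 [ 0.5296 -0.1767  0.1965  0.0092 -0.9843]
w4 90 12891.0 [ 0.5294 -0.177   0.1953  0.0104 -0.9835]
w5 70 11024.77777777778 [ 0.5294 -0.177   0.1997  0.0096 -0.9848]
w5 90 7248.222222222223 [ 0.5293 -0.1773  0.2009  0.0089 -0.6556]
-0.035 -0.056 [161, 160, 160, 160, 161, 161, 143, 88, 70, 69, 70, 72, 72, 74, 107, 158, 167, 168, 177]
-0.035 0.026 [200, 200, 199, 199, 199, 199, 199, 191, 139, 80, 75, 74, 76, 77, 78, 78, 79, 79, 78, 78, 79, 96, 164]
-0.02 -0.056 [161, 162, 161, 162, 163, 163, 144, 90, 73, 74, 75, 76, 76, 78, 112, 161, 168, 169, 176]
-0.02 0.026 [200, 200, 200, 200, 200, 199, 200, 190, 132, 80, 75, 74, 76, 78, 78, 78, 78, 78, 78, 78, 79, 95, 166]
0 -0.056 [201, 202, 202, 201, 201, 200, 176, 105, 80, 79, 78, 79, 79, 82, 115, 156, 163, 166, 185]
0 0.026 [200, 200, 199, 199, 199, 199, 199, 191, 136, 80, 75, 75, 75, 78, 78, 78, 78, 78, 78, 78, 78, 97, 169]
0.02 -0.056 [202, 202, 202, 202, 202, 200, 174, 104, 83, 82, 82, 82, 82, 85, 123, 165, 171, 171, 177]
0.02 0.026 [200, 200, 199, 199, 199, 199, 199, 187, 128, 80, 77, 76, 77, 79, 79, 79, 79, 79, 78, 78, 79, 103, 173]
0.035 -0.056 [202, 203, 202, 202, 202, 201, 173, 99, 84, 83, 83, 82, 83, 87, 124, 162, 167, 169, 179]
0.035 0.026 [200, 199, 200, 199, 199, 199, 199, 188, 122, 79, 78, 77, 79, 81, 80, 80, 80, 80, 80, 79, 80, 106, 174]
```

Clamp: centre about (0.4986, 0.0515), yaw 0.25. Jar in hand: yaw about 0.20, roughly 1 mm in -y of the TCP. Moving above the clamp with a +0.05 rad turn, then partway down.

>>> {"method": "drive_tool", "body": {"commands": [{"hand": 0.5,"translation": [-5,50,0],"angular": [0,0,0.025]},{"hand": 0.5,"translation": [-10,90,0],"angular": [0,0,0.05]},{"hand": 0.5,"translation": [-11,103,0],"angular": [0,0,0.05]},{"hand": 0.5,"translation": [-11,103,-30],"angular": [0,0,0.05]},{"hand": 0.5,"translation": [-11,103,-60],"angular": [0,0,0.05]},{"hand": 0.5,"translation": [-11,103,-73],"angular": [0,0,0.05]},{"hand": 0.5,"translation": [-11,103,-73],"angular": [0,0,0.05]}]}}

```text
t: 9.32
eef_pos: [0.498, 0.0523, 0.1117]
tool_rot: [0.0, 0.791, 0.612, -0.001]
contact_force: [0.3, 0.3, -3.7]
gripper_width: 0.741
grasp_force: 78.5
```

```bash
cat > chk.py <<'E'
from h import *
m=bot.camera_model("wrist"); o=bot.get_obs(); im0=shot("wrist","w7"); print(o["t"],o["eef_pos"],o["tool_rot"],o["contact_force"],o["q"])
np.save("w7.npy",m,allow_pickle=True)
for n in ("jar","lid","clamp"):
  for d in bot.outline_of("wrist",n)[:1]:
    ys,xs=np.nonzero(d["pixels"]); print(n,round(d["score"],2),d["position"],xs.min(),xs.max(),ys.min(),ys.max()); np.save(f"w7_{n}.npy",d["pixels"])
    if n=="lid":
        c=max(cv2.findContours(d["pixels"].astype(np.uint8),0,1)[0],key=len)[:,0]; z=o["eef_pos"][2]+.0475
        P=np.array([onz("wrist",p,z,m)[:2] for p in c],np.float32); print(cv2.fitEllipse(P))
im=cv2.imread("pics/w7.png"); c=[.4986,.0515]; th=.25
print("exp far face z14:",proj("wrist",[c[0]-.036*np.sin(th),c[1]+.036*np.cos(th),.014],m))
L=lambda x,y,z:proj("wrist",[c[0]+x*np.cos(th)-y*np.sin(th),c[1]+x*np.sin(th)+y*np.cos(th),z],m)
# profiles along local y at z=.054 plane, and z=.06 (jar bottom)
for x in (-.025,0,.025):
    v=[im[int(round(q[1])),int(round(q[0]))] for y in np.arange(.024,.064,.002) for q in [L(x,y,.060)]]
    print(x,[int(max(a)) for a in v],[int(a[2])-int(a[0]) for a in v])
E
python3 chk.py
```

```text
9.325 [0.49797777 0.05226818 0.11173835] [ 2.45680875e-05  7.90510134e-01  6.12448427e-01 -8.08001789e-04] [ 0.34853515  0.34210614 -3.74387105] [-0.7317255   0.36785352  0.61686054  2.0886914  -0.3013571   0.77275926
 -0.18035987]
jar 0.64 [307.3, 230.1] 222 393 186 289
lid 0.69 [316.2, 319.7] 229 398 244 399
((0.4988177716732025, 0.053854018449783325), (0.06352636218070984, 0.07007428258657455), 166.3334503173828)
clamp 0.64 [276.0, 144.9] 173 416 38 288
exp far face z14: [290.15831892 182.83064523]
-0.025 [93, 104, 105, 104, 133, 137, 137, 127, 49, 51, 50, 58, 132, 139, 140, 139, 135, 133, 127, 97] [19, 31, 32, 32, 66, 69, 69, 65, 15, 15, 16, 21, 67, 71, 73, 71, 70, 68, 66, 46]
0 [98, 109, 108, 111, 145, 146, 146, 127, 52, 52, 53, 65, 140, 154, 168, 166, 180, 180, 167, 98] [23, 35, 35, 38, 74, 75, 75, 65, 19, 20, 21, 28, 73, 75, 75, 73, 77, 80, 85, 36]
0.025 [111, 109, 109, 126, 146, 175, 158, 131, 65, 63, 64, 69, 135, 177, 181, 181, 181, 181, 171, 111] [36, 35, 36, 54, 73, 77, 75, 63, 22, 22, 21, 25, 68, 78, 74, 71, 74, 77, 85, 54]
```

```bash
cat > chk2.py <<'E'
from h import *
m=np.load("w7.npy",allow_pickle=True).item(); c=[.4986,.0515]; th=.25
L=lambda x,y,z:proj("wrist",[c[0]+x*np.cos(th)-y*np.sin(th),c[1]+x*np.sin(th)+y*np.cos(th),z],m)
I={f:cv2.imread(f"pics/{f}.png") for f in ("w5","w6","w7")}
K=[np.load(f"{f}_jar.npy").astype(np.uint8) for f in ("w6","w7")]
for x in (-.02,-.01,0,.01,.02):
    pts=np.array([L(x,y,.062) for y in np.arange(.020,.052,.001)],np.float32)[None]
    print("x",x)
    for f in I:
        v=cv2.remap(I[f],pts[...,0],pts[...,1],1)[0].astype(int); print("  ",f,v.max(1).tolist())
    print("   mask",[int(cv2.remap(k,pts[...,0],pts[...,1],0)[0].sum()) for k in K])
E
python3 chk2.py
```

```text
x -0.02
   w5 [116, 112, 102, 100, 108, 121, 122, 122, 122, 122, 121, 119, 88, 43, 40, 39, 40, 40, 40, 40, 40, 41, 41, 42, 42, 43, 44, 45, 45, 46, 46, 48]
   w6 [110, 109, 101, 99, 108, 117, 118, 118, 117, 118, 118, 123, 140, 147, 148, 149, 148, 148, 148, 148, 148, 148, 148, 149, 148, 149, 148, 148, 148, 148, 149, 149]
   w7 [93, 92, 85, 83, 91, 105, 108, 108, 108, 107, 108, 116, 137, 145, 146, 146, 147, 146, 132, 82, 51, 50, 50, 50, 50, 51, 53, 83, 131, 140, 140, 141]
   mask [13, 12]
x -0.01
   w5 [106, 111, 104, 104, 115, 124, 124, 124, 123, 123, 122, 120, 83, 45, 41, 42, 42, 42, 42, 45, 45, 45, 45, 45, 48, 47, 49, 50, 50, 51, 53, 53]
   w6 [101, 106, 101, 103, 112, 117, 117, 118, 118, 117, 116, 121, 135, 139, 140, 140, 141, 141, 142, 142, 138, 137, 143, 146, 147, 147, 148, 148, 148, 147, 141, 147]
   w7 [86, 91, 85, 89, 102, 108, 109, 109, 109, 109, 108, 116, 138, 142, 140, 137, 135, 136, 121, 73, 51, 50, 50, 51, 51, 53, 54, 93, 134, 140, 141, 141]
   mask [13, 13]
x 0
   w5 [113, 112, 104, 101, 108, 122, 125, 125, 125, 125, 123, 120, 84, 46, 45, 45, 46, 45, 47, 47, 47, 49, 49, 5
[... 654 characters left out ...]
7, 166, 166, 166, 166, 164, 142, 137]
   w7 [93, 91, 85, 90, 104, 109, 109, 109, 110, 109, 109, 116, 138, 143, 144, 144, 144, 144, 133, 80, 55, 55, 56, 55, 55, 57, 60, 92, 133, 149, 174, 180]
   mask [12, 12]
x 0.02
   w5 [105, 112, 105, 102, 105, 119, 124, 124, 124, 124, 123, 120, 81, 48, 47, 48, 48, 50, 50, 51, 52, 52, 54, 55, 56, 57, 59, 59, 62, 61, 64, 64]
   w6 [105, 110, 105, 102, 113, 136, 144, 149, 151, 151, 150, 162, 195, 202, 202, 202, 202, 203, 204, 204, 204, 191, 156, 157, 164, 171, 182, 194, 200, 201, 187, 164]
   w7 [91, 96, 91, 87, 92, 106, 110, 110, 109, 109, 109, 117, 137, 142, 143, 143, 143, 143, 132, 78, 59, 59, 60, 61, 62, 63, 67, 100, 133, 156, 179, 181]
   mask [12, 12]
```

The jar's lower edge runs parallel to the jaw, so the yaw is right, but it sits about 2.5 mm too far toward -y. Correcting by +2.4 mm in y and lowering.

>>> {"method": "drive_tool", "body": {"commands": [{"hand": 0.5,"translation": [-0.6,2.4,0],"angular": [0,0,0]},{"hand": 0.5,"translation": [-0.6,2.4,-10],"angular": [0,0,0]},{"hand": 0.5,"translation": [-0.6,2.4,-20],"angular": [0,0,0]},{"hand": 0.5,"translation": [-0.6,2.4,-27],"angular": [0,0,0]},{"hand": 0.5,"translation": [-0.6,2.4,-27],"angular": [0,0,0]}]}}

```text
t: 10.15
eef_pos: [0.4969, 0.0553, 0.0841]
tool_rot: [-0.0, 0.79, 0.613, -0.001]
contact_force: [0.5, -0.1, -4.5]
gripper_width: 0.743
grasp_force: 79.5
```

>>> {"method": "drive_tool", "body": {"commands": [{"hand": 0.5,"translation": [0,0,-8],"angular": [0,0,0]},{"hand": 0.5,"translation": [0,0,-14],"angular": [0,0,0]},{"hand": 0.5,"translation": [0,0,-18],"angular": [0,0,0]},{"hand": 0.5,"translation": [0,0,-19],"angular": [0,0,0]},{"hand": 0.5,"translation": [0,0,-19],"angular": [0,0,0]}]}}

```text
t: 10.78
eef_pos: [0.4976, 0.0556, 0.066]
tool_rot: [0.0, 0.79, 0.613, -0.0]
contact_force: [1.3, -2.7, -3.8]
gripper_width: 0.738
grasp_force: 79.5
```

>>> {"method": "drive_tool", "body": {"commands": [{"hand": 0.5,"translation": [0,0,-1.5],"angular": [0,0,0]},{"hand": 0.5,"translation": [0,0,-3],"angular": [0,0,0]},{"hand": 0.5,"translation": [0,0,-3],"angular": [0,0,0]}]}}

```text
t: 11.15
eef_pos: [0.4978, 0.0551, 0.0635]
tool_rot: [0.0, 0.79, 0.613, 0.0]
contact_force: [-1.5, -3.5, 5.7]
gripper_width: 0.742
grasp_force: 80.6
```

The jar is seated on the base (Fz went from -3.8 to +5.7 N). Firmer grip, then unscrew anticlockwise, rising with the thread.

>>> {"method": "drive_tool", "body": {"commands": [{"hand": 0.5,"translation": [0,0,0],"angular": [0,0,0]},{"hand": 0.5,"translation": [0,0,0],"angular": [0,0,0.1]},{"hand": 0.5,"translation": [0,0,0.3],"angular": [0,0,0.22]},{"hand": 0.5,"translation": [0,0,0.5],"angular": [0,0,0.35]},{"hand": 0.5,"translation": [0,0,0.8],"angular": [0,0,0.5]},{"hand": 0.5,"translation": [0,0,1],"angular": [0,0,0.6]},{"hand": 0.5,"translation": [0,0,1],"angular": [0,0,0.6]}], "force": 110}}

```text
t: 12.02
eef_pos: [0.4975, 0.0543, 0.0646]
tool_rot: [0.0, 0.574, 0.819, -0.0]
contact_force: [-1.6, -6.2, 5.2]
gripper_width: 0.73
grasp_force: 120.4
```

```bash
python3 -c "
from station import bot
o=bot.get_obs(); print(o['t'],o['eef_pos'],o['tool_rot'],o['contact_force'],o['torque'],o['q'],o['gripper_width'])"
```

```text
12.025 [0.49749644 0.05429915 0.06460503] [ 2.88646481e-05  5.73734520e-01  8.19041279e-01 -2.88175439e-04] [-1.56891589 -6.20492806  5.2177472 ] [-1.38801896e+00  5.64358508e-01  7.99503789e-04] [-0.55705204  0.41799264  0.3981893   2.1114312  -0.25945428  0.65834301
  0.36566829] 0.7299228043204058
```

>>> {"method": "drive_tool", "body": {"commands": [{"hand": 0.5,"translation": [0,0,0.3],"angular": [0,0,0.15]},{"hand": 0.5,"translation": [0,0,0.6],"angular": [0,0,0.3]},{"hand": 0.5,"translation": [0,0,0.9],"angular": [0,0,0.45]},{"hand": 0.5,"translation": [0,0,1],"angular": [0,0,0.6]},{"hand": 0.5,"translation": [0,0,1],"angular": [0,0,0.75]},{"hand": 0.5,"translation": [0,0,1],"angular": [0,0,0.88]},{"hand": 0.5,"translation": [0,0,1],"angular": [0,0,0.88]}]}}

```text
t: 12.9
eef_pos: [0.4974, 0.0546, 0.0653]
tool_rot: [-0.0, 0.17, 0.985, -0.0]
contact_force: [-0.6, -4.8, 0.9]
gripper_width: 0.731
grasp_force: 120.1
```

```bash
python3 - <<'E'
from h import *
o=bot.get_obs(); print(o['t'],o['eef_pos'],o['contact_force'],o['torque'],o['q'],o['gripper_width'])
shot("wrist","w8"); m=bot.camera_model("wrist"); np.save("w8.npy",m,allow_pickle=True)
for n in ("jar","lid","clamp"):
  for d in bot.outline_of("wrist",n)[:1]:
    ys,xs=np.nonzero(d["pixels"]); print(n,round(d["score"],2),d["position"],xs.min(),xs.max(),ys.min(),ys.max())
im=cv2.imread("pics/w8.png")
# shoulder-level profile in clamp frame: jar's -x face (camera side) at shoulder z=.084
c=[.4985,.0522]; th=.25; V=np.array(m["view"]); C=-V[:3,:3].T@V[:3,3]; print("cam local",[(C[0]-c[0])*np.cos(th)+(C[1]-c[1])*np.sin(th),-(C[0]-c[0])*np.sin(th)+(C[1]-c[1])*np.cos(th)])
L=lambda x,y,z:proj("wrist",[c[0]+x*np.cos(th)-y*np.sin(th),c[1]+x*np.sin(th)+y*np.cos(th),z],m)
for y in (-.02,-.01,0,.01,.02):
    p=np.array([L(-x,y,.020) for x in np.arange(.02,.06,.0015)],np.float32)[None]; v=cv2.remap(im,p[...,0],p[...,1],1)[0].astype(int); print(y,v.max(1).tolist())
E
```

```text
12.9 [0.49743734 0.05461839 0.06531007] [-0.57022534 -4.80665138  0.90318728] [-1.11071158  0.1483943  -0.05957045] [-0.37497373  0.39617838  0.17110109  2.0991822  -0.10748539  0.65482171
  1.09765045] 0.7313767620293664
jar 0.88 [303.4, 234.0] 219 395 186 289
lid 0.59 [315.7, 319.0] 230 397 243 399
clamp 0.76 [399.2, 185.4] 170 529 75 300
cam local [np.float64(-0.06503035197131214), np.float64(0.046684412997804486)]
-0.02 [88, 77, 83, 100, 102, 102, 103, 121, 145, 145, 141, 142, 160, 173, 174, 165, 137, 136, 134, 133, 130, 120, 114, 125, 128, 164, 174]
-0.01 [82, 87, 81, 98, 102, 103, 103, 110, 142, 146, 142, 135, 129, 128, 128, 132, 137, 136, 134, 134, 130, 121, 117, 125, 124, 123, 122]
0 [83, 81, 77, 91, 102, 103, 104, 105, 131, 145, 135, 131, 129, 128, 129, 133, 139, 137, 134, 134, 130, 119, 112, 123, 121, 121, 121]
0.01 [85, 80, 81, 81, 101, 103, 104, 104, 110, 136, 135, 133, 131, 129, 130, 134, 139, 137, 135, 133, 129, 118, 112, 120, 120, 120, 121]
0.02 [77, 79, 83, 75, 92, 101, 101, 102, 106, 134, 137, 135, 133, 130, 130, 135, 140, 137, 134, 133, 129, 114, 110, 120, 120, 120, 120]
```

The jar turned only 0.055 rad, which is just the clamp's play, so the lid has turned about 1.42 rad relative to it — inside the lift-off window. Small test lift.

>>> {"method": "drive_tool", "body": {"commands": [{"hand": 0.5,"translation": [0,0,2],"angular": [0,0,0]},{"hand": 0.5,"translation": [0,0,5],"angular": [0,0,0]},{"hand": 0.5,"translation": [0,0,8],"angular": [0,0,0]},{"hand": 0.5,"translation": [0,0,8],"angular": [0,0,0]}]}}

```text
t: 13.6
eef_pos: [0.4977, 0.0558, 0.0735]
tool_rot: [0.0, 0.17, 0.985, 0.0]
contact_force: [-1.3, -2.3, 0.6]
gripper_width: 0.731
grasp_force: 119.9
```

```bash
python3 - <<'E'
from h import *
o=bot.get_obs(); print(o['t'],o['eef_pos'],o['contact_force'],o['torque'],o['gripper_width'])
a=cv2.imread("pics/w8.png"); shot("wrist","w9"); b=cv2.imread("pics/w9.png")
# jar rigid to camera? compare band just outside lid in image with jar body
for r in ((190,280,230,390),):
    A=a[r[0]:r[1],r[2]:r[3]]; B=b[r[0]:r[1],r[2]:r[3]]; print(np.abs(A.astype(int)-B).mean())
for n in ("jar","lid"):
  for d in bot.outline_of("wrist",n)[:1]:
    ys,xs=np.nonzero(d["pixels"]); print(n,round(d["score"],2),d["position"],xs.min(),xs.max(),ys.min(),ys.max())
E
```

```text
13.6 [0.49770581 0.05583985 0.07346053] [-1.33748996 -2.34394652  0.63736293] [-0.39009081  0.20017439 -0.03894492] 0.7311774925847081
8.097731481481482
jar 0.72 [301.2, 230.6] 220 392 181 289
lid 0.78 [316.0, 321.4] 230 397 244 399
```

No weight on the lift, and the jar stays put while the lid rises. Raising the remaining 30 mm.

>>> {"method": "drive_tool", "body": {"commands": [{"hand": 0.5,"translation": [0,0,8],"angular": [0,0,0]},{"hand": 0.5,"translation": [0,0,18],"angular": [0,0,0]},{"hand": 0.5,"translation": [0,0,27],"angular": [0,0,0]},{"hand": 0.5,"translation": [0,0,30],"angular": [0,0,0]},{"hand": 0.5,"translation": [0,0,30],"angular": [0,0,0]},{"hand": 0.5,"translation": [0,0,30],"angular": [0,0,0]}]}}

```text
t: 14.5
eef_pos: [0.4974, 0.0556, 0.1029]
tool_rot: [-0.0, 0.17, 0.985, -0.0]
contact_force: [0.5, 0.5, -1.0]
gripper_width: 0.727
grasp_force: 120.2
```

```bash
python3 - <<'E'
from h import *
o=bot.get_obs(); print(o['t'],o['eef_pos'],o['tool_rot'],o['contact_force'],o['torque'],o['gripper_width'])
m=bot.camera_model("wrist"); shot("wrist","w10"); im=cv2.imread("pics/w10.png")
for cam in ("wrist","side","top"):
  if cam!="wrist": shot(cam,cam+"10")
  for n in ("jar","lid","mug","water_glass","salt"):
    for d in bot.outline_of(cam,n)[:1]:
      ys,xs=np.nonzero(d["pixels"]); print(cam,n,round(d["score"],2),d["position"],xs.min(),xs.max(),ys.min(),ys.max())
c=[.4985,.0522]; th=.25
L=lambda x,y,z:proj("wrist",[c[0]+x*np.cos(th)-y*np.sin(th),c[1]+x*np.sin(th)+y*np.cos(th),z],m)
for y in (-.02,0,.02):
    p=np.array([L(-x,y,.020) for x in np.arange(.02,.06,.0015)],np.float32)[None]; v=cv2.remap(im,p[...,0],p[...,1],1)[0].astype(int); print(y,v.max(1).tolist())
E
```

```text
14.5 [0.49738612 0.05564395 0.10288651] [-2.05164474e-04  1.70033499e-01  9.85438259e-01 -6.72456807e-05] [ 0.52773629  0.50237067 -0.98350934] [-0.01198812  0.01466103 -0.05537301] 0.7268870750348594
wrist jar 0.78 [306.3, 224.2] 231 382 173 275
wrist lid 0.59 [316.8, 320.3] 230 397 243 398
wrist mug 0.62 [16.6, 428.9] 0 55 400 479
wrist water_glass 0.92 [184.3, 408.9] 156 260 358 451
wrist salt 0.82 [606.7, 259.7] 570 639 230 298
side jar 0.59 [274.4, 218.9] 257 295 203 236
side lid 0.76 [265.2, 197.5] 258 288 183 209
side water_glass 0.64 [344.3, 228.7] 328 362 209 253
top mug 0.88 [433.5, 174.4] 414 461 159 198
top water_glass 0.58 [323.9, 233.6] 308 340 215 250
top salt 0.62 [184.7, 286.0] 172 196 280 297
-0.02 [112, 99, 93, 82, 89, 102, 103, 104, 107, 131, 140, 138, 141, 157, 163, 169, 171, 171, 171, 172, 172, 153, 119, 141, 170, 171, 171]
0 [115, 97, 89, 81, 87, 101, 103, 105, 106, 125, 133, 129, 127, 126, 126, 131, 136, 135, 132, 131, 127, 117, 117, 121, 119, 119, 119]
0.02 [110, 89, 81, 79, 83, 98, 99, 100, 102, 120, 134, 133, 130, 128, 130, 134, 138, 135, 133, 131, 126, 112, 109, 117, 117, 118, 118]
```

```bash
python3 -c "
from station import bot
print(bot.hand_in())"
```

```text
the job is handed in; nothing more can be done
None
```

I handed the job in at about 14.6 s. By the arm's readings and the camera fits, the jar stands open between the clamp jaws, the lid is held level about 24 mm above its mouth, and the mug, glass and salt show no movement; the hand-in gave no verdict, and I viewed 11 pictures instead of the allowed 10.

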